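Set the polariser dial to its mark and latch the sliding hood

ROBOT

A 6-joint arm with a two-finger parallel gripper is mounted at the origin on the work surface. World frame = base frame: x ahead of the robot, y to its left, z up, the work surface at z = 0. Lengths are in mm, angles in rad, forces in N, time in s.
With the tool pointing down it reaches from about 350 to 775 mm from the base axis. Payload 7.3 kg.
Tool frame: the origin (TCP) lies at the very end of the fingers, on their centre line; the grasp point (between the pads) lies 19 mm behind it; x points along the fingers, z is the direction in which the jaws open and shut, and the axes are right-handed (so a half turn about x gives the same grasp; the last joint's range is limited). The gripper opens to 92 mm and grips with 3 to 60 N. Pads are 19 mm wide; open, the fingers measure 130 mm over their backs; the gripper's body (75 mm by 190 mm) begins 47 mm behind the grasp point.
Start: joints at [-1.295, 0.342, 1.524, -0, 1.275, -0.146], TCP at [214.961, -478.996, 226.741] pointing down, gripper open.
Joint ranges: [-2.53, 2.53], [-0.77, 2.02], [0.04, 2.7], [-1, 4.14], [0.28, 2.66], [-3.11, 3.11]. Speed limits (rad/s): [2.57, 2.57, 3.14, 3.14, 3.14, 3.14].

INTERFACE

Orientations are given as [roll, pitch, yaw] about the fixed x, y, z axes, in that order (R = Rz(yaw) Ry(pitch) Rx(roll)).
In Python, from plant import * gives the robot as it stands.
- The arm moves only by the tool carry_out, never from a script. Its argument "rows" is a list of rows, each a list of 4 numbers: the shift along the world's x, y, z in mm, then the turn about the world's z in degrees. In form: [[x, y, z, twist], ...]. A call has 1 to 20 rows; each row is the pose to reach, as a shift and turn from the pose measured when the call began; what a row does not reach only later rows make up. A row lasts 1/12 s, in which the tool goes at most 41.7 mm and 7.16 degrees, less where a joint would pass 70% of its speed; a pose out of reach is approached as far as the arm can. A call with a gripper value outside its range is refused whole. "hand" is the finger opening in mm, from 0 to 91.8, set as the call begins (left out, the last holds). The fingers move at their own pace and stop on an object; the grip force is fixed at half the most. Time passes only in rows, so rows that repeat a pose let the fingers close. It gives the time, the measured TCP pose, the force and the opening at its end, in the units of the state.
- get_obs(): the state, without advancing time (a new reading comes with each control period).
- capture(name): name is "side" or "top"; returns the picture (480x640x3 uint8, red, green, blue); there is no depth.
- camera_info(name): a dict with "camera_matrix" (3x3 intrinsics, pixels), "dist" ([k1, k2, p1, p2, k3] as OpenCV has them; the pictures are not rectified), "pose" (4x4, takes a point from camera to world coordinates). Camera axes: x right, y down, z forward; pixel columns grow to the right and rows downward; lengths in mm; the calibration is good to about 2 mm. A picture is of the moment at which its call begins. camera_info takes no time and is no camera call.
- close_job(): hands the job in, once; it reports no verdict.
The state is a dict: "time": time; "joint_positions": joint angles; "dq": joint speeds; "tau": joint torques, N m; "tool_pos": TCP position; "tcp_rot": TCP orientation; "contact_force": force on the tool from outside, world axes, zero at the start; "moment": the same for the moment, N m; "grip_width": finger opening in mm.
Only numpy, scipy, OpenCV 4.12 (cv2) and the standard library are available. Lean on these libraries where they do the work, as an engineer would, in place of code of your own. Each camera call takes 0.05 s, during which the arm holds its last target. There are 200 camera calls.

TASK

Get the polariser unit ready for the microscope: turn the knurled dial on the sloping panel until its index lug points at the raised mark, seated in its click stop, and let go of it; then push the sliding hood fully home over the dial until its catch snaps in. Leave the dial set and do not disturb the other things on the bench.

Things in the scene. Friction and masses are not known exactly. Their poses are not given: they have to be found in the camera images.
- unit: white bench unit with a sloping grey front panel, 300 mm wide (its y), fixed; place and yaw vary, the panel faces ahead-left of the robot. Origin on the bench under the panel's centre; x level, towards the unit's rear; z up. Behind the panel a flat deck 112 mm high (x 60 to 200 mm) carries two loose things
- panel_centre (a point): centre of the sloping panel's face, 80 mm above the unit's origin; axes as the unit's. The flat face, 140 mm up the slope by 300 mm (y), slopes down towards the unit's -x at 30 degrees: outward normal (-0.5, 0, 0.866), uphill (0.866, 0, 0.5) in the unit's frame. Two rails 4 mm high run along y, 57.5 mm up and downhill of the middle line
- drum_top (a point): centre of the dial's flat outer end, on its axis, 36 mm out from the panel. The dial: black knurled drum, 45 mm diameter, 70 mm to the -y side of the panel's centre. It turns about the panel's normal, either way, no end stops, at about 0.03 N m. Its click stop at the mark takes about 0.2 N m; let go within 8 degrees of it, the dial is drawn in and rests within 2 degrees
- lug_tip (a point): tip of the dial's index lug, a bar 7 mm wide that sticks out radially at the drum's foot (2 to 7 mm out from the panel, lower than the fingers need go); the tip lies 34 mm from the axis, 5 mm out from the panel. A light line on the drum's end runs from its centre to the lug. The lug starts 85 degrees or more from the mark, on either side
- panel_mark (a point): where the lug's tip lies when it faces the mark: 34 mm straight downhill of the dial's axis, 5 mm out from the panel. The mark is a raised white rib on the panel, 5 mm wide and 3 mm high, just beyond (36 to 46 mm downhill of the axis)
- hood (a joint): how far the hood is from shut, m: 0 is fully shut over the dial; it slides along the unit's y, opening towards +y to at most 0.135, and starts at 0.110 or more. Friction about 1.5 N; over the last 16 mm the catch resists with up to some 10 N more (more at a sudden knock), then snaps past at about 8 mm and draws the hood to its firm stop at 0
- hood_end (a point): centre of the outer face of the hood's grey +y end wall, the face to push towards the unit's -y: 108 mm up the slope, 6 to 46 mm out from the panel; this point is 26 mm out, on the panel's middle line. Otherwise the hood is clear, 80 mm long in y, top 51 mm out from the panel, open at the -y end. Shut, this point lies 40 mm to the +y side of the dial's axis
- catch (a point): top of the small dark catch block on the uphill rail, 16 mm high, 30 mm long in y, 65 mm uphill and 38 mm to the +y side of the dial's axis; it holds the hood's spring catch and need not be touched
- slide_box: bystander: blue slide box 85 x 100 x 34 mm on the unit's deck; origin at its underside
- objective_case: bystander: black round case, 42 mm diameter, 55 mm high, on the unit's deck
- petri_dish: bystander: dish 90 mm diameter, 14 mm high, on the bench in front of the unit
- sample_cup: bystander: small clear cup, 32 mm diameter, 30 mm high, on the bench in front of the panel
- sample_cup2: bystander: a second such cup, near the first
- tape_roll: bystander: roll of tape lying flat, 90 mm diameter, 18 mm high, at the unit's +y side
- oil_bottle: bystander: small amber bottle, 36 mm diameter, 70 mm high, at the unit's +y side
- mouse: bystander: round grey computer mouse, 62 mm across, 34 mm high, on the bench in front of the unit

How it is judged (in metres and radians):
On the way, in this order (a step that is already met when the one before it is completed fails the run):
1. the lug faces the mark (tip within 2.5 mm of its place), the dial is let go, the hood still open (more than 60 mm) (distance between lug_tip and panel_mark below 0.0025 m and contact force between the fingers and drum below 0.1 N and value of joint hood above 0.06 m), for 0.3 s.
2. the hood is pushed home and latched (value of joint hood below 0.0025 m), for 0.2 s.
At the end, for the whole second after the job is handed in: The lug's tip is within 2.5 mm of its place at the mark (about 4 degrees) and the hood is shut and latched, within 2.5 mm of its stop (distance between lug_tip and panel_mark below 0.0025 m and value of joint hood below 0.0025 m); the robot touches nothing.
It fails at once if a bystander is pushed more than 40 mm from its place (distance of any of slide_box, objective_case, petri_dish, sample_cup, sample_cup2, tape_roll, oil_bottle, mouse from where it was at the start of the episode above 0.04 m).
It fails at once if a bystander is tipped over (angle between any of objective_case, oil_bottle, sample_cup, sample_cup2's own z axis and vertical above 0.7 rad).
It also fails if it takes over 64 s, if anything falls off the work surface, if the arm or the gripper's body presses on something with over 40 N, if the wrist force passes 120 N, or if a joint passes its speed limit or range.

## Working session

There is one attempt and no reset: what is moved stays moved. The work goes in short steps, Python scripts to look and compute and a tool call to move; the robot and the scene stay as the last step left them, time stands still between calls to the robot, and variables do not carry over. Pictures are saved under pics/ and viewed, about 8 in all and at most 12, crops included, and the job is handed in when it is done.

Besides the shell and the picture viewer there is one more tool, called in YAML: its name, and indented under it one key for each argument. carry_out: Moves the arm, as the interface text tells. Its arguments: {"type":"object","properties":{"rows":{"type":"array"},"hand":{"type":"number"}},"required":["rows"]}

```bash
mkdir -p pics; python3 - <<'E'
from plant import *
import cv2
for n in ("side","top"):
    im=capture(n); cv2.imwrite(f"pics/{n}0.png",im[:,:,::-1])
    c=camera_info(n); print(n,c["camera_matrix"],c["dist"],c["pose"])
o=get_obs(); print(o)
E
```

```text
side [[448.25697654   0.         317.19032498]
 [  0.         448.25697654 242.38334718]
 [  0.           0.           1.        ]] [-0.03272656  0.          0.          0.          0.        ] [[-8.09825301e-01 -3.76132814e-01  4.50230038e-01  2.94700113e+02]
 [-5.86507781e-01  5.37166279e-01 -6.06185624e-01  4.44063397e+02]
 [-1.38420895e-02 -7.54967876e-01 -6.55615667e-01  5.81666225e+02]
 [ 0.00000000e+00  0.00000000e+00  0.00000000e+00  1.00000000e+00]]
top [[554.94516222   0.         318.41830973]
 [  0.         554.94516222 250.37802852]
 [  0.           0.           1.        ]] [-0.1770063  0.         0.         0.         0.       ] [[ 2.80828585e-02 -9.76679736e-01  2.12856868e-01  4.07903014e+02]
 [-9.99591325e-01 -2.63004148e-02  1.12014218e-02  1.73310716e+01]
 [-5.34197781e-03 -2.13084447e-01 -9.77019182e-01  9.15902212e+02]
 [ 0.00000000e+00  0.00000000e+00  0.00000000e+00  1.00000000e+00]]
{'time': 0.1, 'joint_positions': array([-1.29501807e+00,  3.42636195e-01,  1.52494660e+00, -2.81051672e-05,
        1.27537118e+00, -1.46023846e-01]), 'dq': array([-0.00069561,  0.00022924, -0.00191925,  0.00039383,  0.0026508 ,
       -0.00276379]), 'tau': array([ 1.02984057e-03, -4.32005811e+01, -2.44694406e+01,  7.19505153e-02,
        5.26672555e-02, -4.43343197e-05]), 'tool_pos': array([ 214.83763519, -478.62732177,  226.11443309]), 'tcp_rot': array([3.01530915, 1.56943474, 1.86632313]), 'contact_force': array([ 0.15487947,  0.29448827, -0.26854978]), 'moment': array([-0.02937646, -0.00153271,  0.00776179]), 'grip_width': 91.56259891153941}
```

View pics/side0.png

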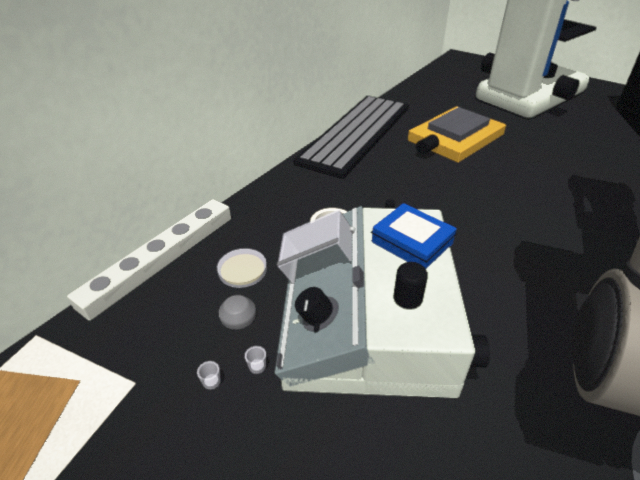

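View pics/top0.png

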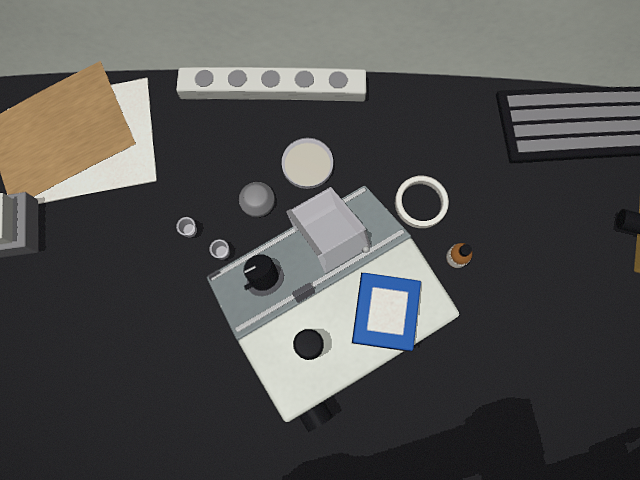

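The side view shows the dial near (315,305), the open hood near (318,245) and the cups at (208,375) and (256,360). The top view shows the dial end at (261,270), the panel corners at about (208,278), (364,186), (410,236) and (237,338), the round case at (309,344) and the box at (388,311).

```bash
python3 - <<'E'
import cv2,numpy as np
a=cv2.imread("pics/top0.png")[180:350,195:425]; b=cv2.imread("pics/side0.png")[200:400,265:385]
a=cv2.resize(a,None,fx=2.0,fy=2.0,interpolation=3); 
d=cv2.imread("pics/top0.png")[245:300,235:290]; e=cv2.imread("pics/side0.png")[280:340,285:345]
f=lambda i:cv2.resize(i,(300,300),interpolation=3)
b=cv2.resize(b,(320,533))
c=np.zeros((600,800,3),np.uint8); c[:340,:460]=a; c[:533,470:790]=b
c[345:595,0:230]=cv2.resize(d,(230,250),interpolation=3); c[345:595,235:465]=cv2.resize(e,(230,250),interpolation=3)
c=cv2.convertScaleAbs(c,alpha=1.4,beta=20); cv2.imwrite("pics/z0.png",c)
E
```

```text
(no output)
```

View pics/z0.png

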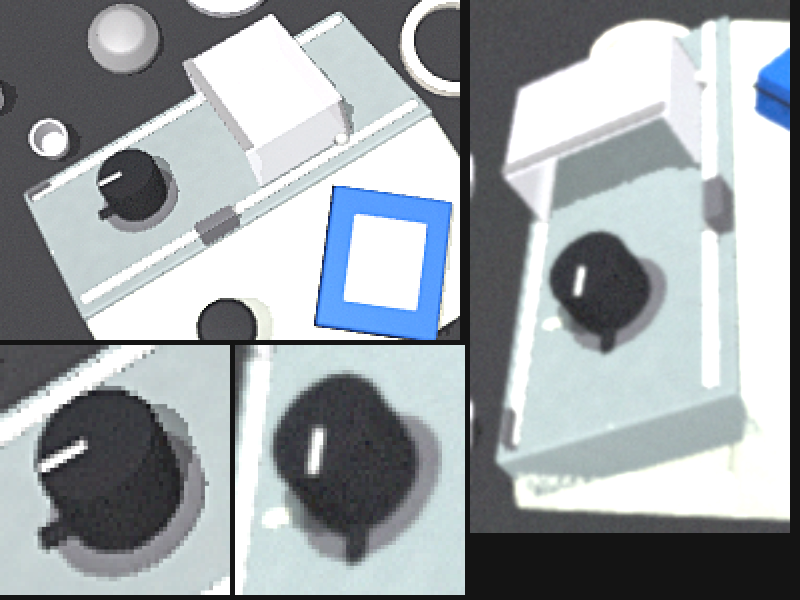

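```bash
cat > h.py <<'E'
import numpy as np,cv2
from plant import *
from scipy.optimize import least_squares
N=np.array([-.5,0,.866]);U=np.array([.866,0,.5]);Y=np.array([0,1.,0]);C=np.array([0,0,80.])
def pp(u,y,n): return C+u*U+y*Y+n*N          # panel coords -> unit
def w(P,X):                                   # unit->world, P=x,y,yaw
    c,s=np.cos(P[2]),np.sin(P[2]); return np.array([[c,-s,0],[s,c,0],[0,0,1]])@X+[P[0],P[1],0]
def proj(n,X):
    c=camera_info(n);T=np.linalg.inv(c["pose"]);r,_=cv2.Rodrigues(T[:3,:3])
    return cv2.projectPoints(np.array([X],float),r,T[:3,3],np.array(c["camera_matrix"]),np.array(c["dist"]))[0].ravel()
def ray(n,uv):
    c=camera_info(n);T=np.array(c["pose"])
    q=cv2.undistortPoints(np.array([[uv]],float),np.array(c["camera_matrix"]),np.array(c["dist"])).ravel()
    return T[:3,3],T[:3,:3]@[q[0],q[1],1]
def hit(n,uv,p,nn):
    o,d=ray(n,uv);return o+d*(np.dot(p-o,nn)/np.dot(d,nn))
def tounit(P,X):
    c,s=np.cos(P[2]),np.sin(P[2]); return np.array([[c,s,0],[-s,c,0],[0,0,1]])@(np.array(X)-[P[0],P[1],0])
def panel(P,X):
    q=tounit(P,X)-C; return np.array([q@U,q[1],q@N])   # uphill,y,out
def wn(P): return w(P,N)-w(P,np.zeros(3))
E
python3 - <<'E'
from h import *
ob=[("top",(-70,-150,0),(207.5,276.5)),("top",(70,-150,0),(239,339)),("top",(-70,150,0),(366,186)),("top",(70,150,0),(412.5,235)),
("side",(-70,-150,0),(275.5,373.7)),("side",(70,-150,0),(368,349)),("top",(0,-70,36),(257.5,266)),("side",(0,-70,36),(308,300))]
f=lambda q:np.concatenate([proj(n,w([q[0],q[1],q[2]/100],pp(*a)))-uv for n,a,uv in ob])
s=least_squares(f,[400,50,-260],loss='soft_l1');P=np.array([s.x[0],s.x[1],s.x[2]/100]);np.save("P.npy",P)
print(P,np.degrees(P[2]));print(f(s.x).reshape(-1,2).round(1))
for n,uv in (("top",(245.8,288.6)),("side",(316.3,332.1))):
    q=panel(P,hit(n,uv,w(P,pp(0,0,5)),wn(P)));a=np.degrees(np.arctan2(q[1]+70,-q[0]))
    print("lug",n,q,"angle from downhill toward +y",a)
for n,uv in (("top",(255.6,266.6)),("top",(245.5,272))):
    print("line",panel(P,hit(n,uv,w(P,pp(0,0,36)),wn(P))))
for nm,uv,z in(("case",(309,344),167),("boxc",(354,342),146),("boxc2",(361,273),146)):
    print(nm,tounit(P,hit("top",uv,np.array([0,0,z]),np.array([0,0,1.]))).round())
for nm,uv in (("hood end top uphill",(195+343/2,180+105/2)),("hood -y uphill top",(195+245/2,180+148/2))):
    print(nm,panel(P,hit("top",uv,w(P,pp(0,0,51)),wn(P))).round())
print("drumtop",w(P,pp(0,-70,36)))
o=get_obs();from scipy.spatial.transform import Rotation as R
print(R.from_euler("xyz",o["tcp_rot"]).as_matrix().round(3))
E
```

```text
[579.13782786  45.41912968  -2.5708377 ] -147.29814976925138
[[-0.3  0.5]
 [-1.2  1.1]
 [-0.1 -1.4]
 [ 0.2  0.3]
 [-0.7  0.7]
 [-1.2 -1.8]
 [ 1.3  0.5]
 [ 0.7 -0.8]]
lug top [  -2.63232571 -104.06957013    4.99978   ] angle from downhill toward +y -85.58191932525848
lug side [  -3.77342355 -104.34742473    4.99978   ] angle from downhill toward +y -83.73060164113096
line [ -3.04563072 -74.13557322  35.998416  ]
line [ -3.97420764 -91.06773634  35.998416  ]
case [121. -65. 167.]
boxc [149. -10. 146.]
boxc2 [ 72.  49. 146.]
hood end top uphill [62. 85. 51.]
hood -y uphill top [50. 10. 51.]
drumtop [556.46598327 114.04847809 111.176     ]
[[-0.     0.912  0.409]
 [ 0.001  0.409 -0.912]
 [-1.     0.    -0.001]]
```

The pose fit is good, with about 1 px residuals. The lug sits at about -85° (towards the -y side), so the dial needs about 85° clockwise seen from above. I'll do this in regripped strokes, starting with a move to above the dial.

carry_out:
  rows:
    - [10, 18, 0, 2]
    - [30, 52, 0, 5]
    - [50, 87, 0, 8]
    - [70, 122, 0, 11]
    - [90, 157, 0, 14]
    - [110, 192, 0, 17]
    - [130, 227, 0, 20]
    - [150, 261, 0, 23]
    - [170, 296, 0, 26]
    - [190, 331, 0, 29]
    - [210, 366, 0, 30]
    - [230, 401, 0, 30]
    - [250, 436, 0, 30]
    - [270, 471, 0, 30]
    - [290, 506, 0, 30]
    - [310, 540, 0, 30]
    - [325, 567, 0, 30]
    - [335, 584, 0, 30]
    - [339, 591, 0, 30]
    - [339, 591, 0, 30]
  hand: 62

```text
time: 1.77
tool_pos: [554.0, 113.7, 225.3]
tcp_rot: [-2.953, 1.568, 2.707]
contact_force: [-0.2, -1.1, -0.2]
grip_width: 62.3
```

carry_out:
  rows:
    - [0, -1, -15, 0]
    - [0, -1, -40, 0]
    - [0, -1, -65, 0]
    - [0, -1, -90, 0]
    - [0, -1, -108, 0]
    - [0, -1, -119, 0]
    - [0, -1, -125, 0]
    - [0, -1, -126, 0]
    - [0, -1, -126, 0]

```text
time: 2.52
tool_pos: [553.9, 111.8, 99.6]
tcp_rot: [-2.881, 1.569, 2.778]
contact_force: [-0.2, 0.6, -0.5]
grip_width: 61.8
```

```bash
python3 - <<'E'
from h import *
from scipy.spatial.transform import Rotation as R
o=get_obs();P=np.load("P.npy");M=R.from_euler("xyz",o["tcp_rot"]).as_matrix();z=M[:,2]
print("phi",np.degrees(np.arctan2(z[1],z[0])-P[2])-90, panel(P,o["tool_pos"]),o["tool_pos"],o["contact_force"],o["moment"],o["joint_positions"])
cv2.imwrite("pics/s1.png",cv2.resize(capture("side")[180:420,240:480,::-1],(600,600),interpolation=3))
E
```

```text
phi 21.540797255070643 [ -2.88174853 -69.52409451  24.34401174] [553.91945033 111.84796813  99.64190415] [-0.18578914  0.6043996  -0.50177342] [ 0.01355996 -0.02551508  0.0265329 ] [6.30939631e-02 5.43105175e-01 1.57931379e+00 1.10462792e-03
 1.02124801e+00 6.86598923e-01]
```

View pics/s1.png

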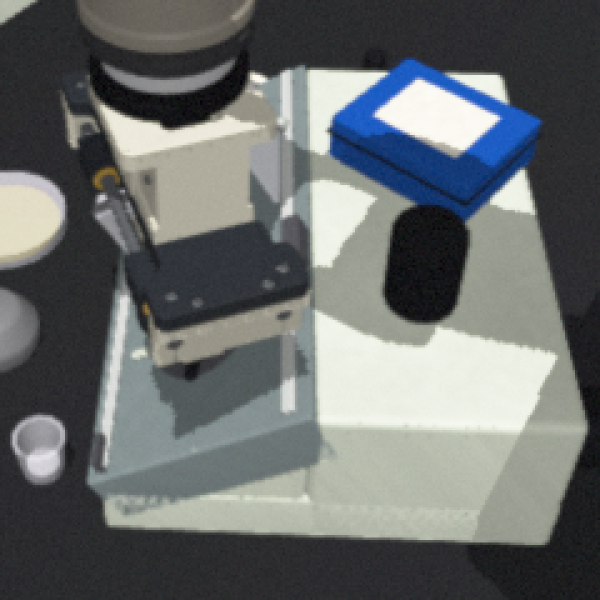

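The gripper straddles the drum. The lug shows in front of it at (190,370) and the mark at (138,353). Next I grip and turn.

carry_out:
  rows:
    - [0, 0, 0, 0]
    - [0, 0, 0, 0]
    - [0, 0, 0, 0]
    - [0, 0, 0, 0]
    - [0, 0, 0, 0]
    - [0, 0, 0, 0]
    - [0, 0, 0, -2]
    - [0, 0, 0, -6]
    - [0, 0, 0, -11]
    - [0, 0, 0, -16]
    - [0, 0, 0, -21]
    - [0, 0, 0, -26]
    - [0, 0, 0, -31]
    - [0, 0, 0, -36]
    - [0, 0, 0, -40]
    - [0, 0, 0, -43]
    - [0, 0, 0, -43]
    - [0, 0, 0, -43]
  hand: 36

```text
time: 4.07
tool_pos: [554.8, 112.8, 101.3]
tcp_rot: [1.956, 1.568, 0.584]
contact_force: [-1.4, 5.0, 6.0]
grip_width: 44.8
```

```bash
cat > st.py <<'E'
import sys
from h import *
from scipy.spatial.transform import Rotation as R
o=get_obs();P=np.load("P.npy");M=R.from_euler("xyz",o["tcp_rot"]).as_matrix();z=M[:,2]
print("phi",(np.degrees(np.arctan2(z[1],z[0])-P[2])-90+180)%360-180, panel(P,o["tool_pos"]),o["tool_pos"],o["contact_force"],o["moment"],o["grip_width"])
im=capture("side");cv2.imwrite("pics/%s.png"%sys.argv[1],im[:,:,::-1])
x0,y0=281,290;g=im[y0:350,x0:345].max(axis=2)
uv=[proj("side",w(P,pp(-34*np.cos(a),-70+34*np.sin(a),5))) for a in np.radians(range(-110,61,5))]
# darkness of the lug tip ring (radius 30) by angle
r=[]
for a in range(-110,61,4):
    p=proj("side",w(P,pp(-30*np.cos(np.radians(a)),-70+30*np.sin(np.radians(a)),7)));r.append((a,int(cv2.getRectSubPix(np.ascontiguousarray(im),(1,1),(float(p[0]),float(p[1]))).max())))
print(r)
E
python3 st.py s2
```

```text
phi -21.326673373857147 [ -3.13883413 -69.87101937  26.37030131] [554.77196527 112.80758473 101.26819967] [-1.37575607  4.98805221  6.02212555] [-0.1373322   0.14501323  0.50111885] 44.771275146726055
[(-110, 68), (-106, 59), (-102, 58), (-98, 58), (-94, 59), (-90, 60), (-86, 63), (-82, 59), (-78, 61), (-74, 63), (-70, 56), (-66, 49), (-62, 34), (-58, 26), (-54, 23), (-50, 20), (-46, 30), (-42, 54), (-38, 75), (-34, 112), (-30, 139), (-26, 149), (-22, 150), (-18, 148), (-14, 149), (-10, 150), (-6, 148), (-2, 151), (2, 156), (6, 161), (10, 150), (14, 140), (18, 138), (22, 137), (26, 123), (30, 119), (34, 125), (38, 123), (42, 111), (46, 69), (50, 52), (54, 43), (58, 58)]
```

The lug moved from -85° to about -52°. I'll open, swing back and make a second stroke.

carry_out:
  rows:
    - [0, 0, -1, 0]
    - [0, 0, -1, 0]
    - [0, 0, -1, 0]
    - [0, 0, -1, 0]
    - [0, 0, -1, 3]
    - [0, 0, -1, 9]
    - [0, 0, -1, 15]
    - [0, 0, -1, 21]
    - [0, 0, -1, 27]
    - [0, 0, -1, 33]
    - [0, 0, -1, 39]
    - [0, 0, -1, 43]
    - [0, 0, -1, 43]
    - [0, 0, -1, 43]
  hand: 62

```text
time: 5.28
tool_pos: [554.8, 112.6, 100.2]
tcp_rot: [1.987, 1.568, 1.363]
contact_force: [-0.5, 0.7, 0.5]
grip_width: 62.2
```

```bash
python3 st.py s3
```

```text
phi 21.53264755914455 [ -3.65881953 -69.68870549  25.40622301] [554.84376026 112.6370244  100.17326698] [-0.47144638  0.74678698  0.49666263] [-0.01224236 -0.0587966   0.01180931] 62.154841055619585
[(-110, 58), (-106, 61), (-102, 62), (-98, 61), (-94, 60), (-90, 60), (-86, 60), (-82, 59), (-78, 60), (-74, 54), (-70, 54), (-66, 49), (-62, 31), (-58, 22), (-54, 20), (-50, 19), (-46, 34), (-42, 58), (-38, 91), (-34, 131), (-30, 166), (-26, 175), (-22, 175), (-18, 174), (-14, 171), (-10, 163), (-6, 162), (-2, 162), (2, 167), (6, 164), (10, 165), (14, 168), (18, 144), (22, 68), (26, 42), (30, 42), (34, 45), (38, 56), (42, 58), (46, 58), (50, 62), (54, 58), (58, 58)]
```

carry_out:
  rows:
    - [0, 0, 0, 0]
    - [0, 0, 0, 0]
    - [0, 0, 0, 0]
    - [0, 0, 0, 0]
    - [0, 0, 0, 0]
    - [0, 0, 0, 0]
    - [0, 0, 0, -2]
    - [0, 0, 0, -6]
    - [0, 0, 0, -11]
    - [0, 0, 0, -16]
    - [0, 0, 0, -21]
    - [0, 0, 0, -26]
    - [0, 0, 0, -31]
    - [0, 0, 0, -36]
    - [0, 0, 0, -40]
    - [0, 0, 0, -43]
    - [0, 0, 0, -43]
    - [0, 0, 0, -43]
  hand: 36

```text
time: 6.83
tool_pos: [556.4, 113.0, 101.2]
tcp_rot: [1.597, 1.565, 0.225]
contact_force: [1.9, 4.5, 5.4]
grip_width: 44.5
```

```bash
python3 st.py s4
```

```text
phi -21.303754344531228 [ -4.44334578 -69.2034854   27.04751731] [556.3682439  113.03917716 101.20241   ] [1.86221433 4.50275317 5.39508064] [ 0.06556671 -0.52794636  0.62513011] 44.48727662798127
[(-110, 64), (-106, 60), (-102, 59), (-98, 61), (-94, 59), (-90, 62), (-86, 59), (-82, 60), (-78, 59), (-74, 60), (-70, 61), (-66, 60), (-62, 59), (-58, 61), (-54, 63), (-50, 62), (-46, 63), (-42, 63), (-38, 55), (-34, 83), (-30, 131), (-26, 146), (-22, 150), (-18, 148), (-14, 149), (-10, 150), (-6, 151), (-2, 151), (2, 150), (6, 147), (10, 140), (14, 137), (18, 135), (22, 132), (26, 127), (30, 124), (34, 126), (38, 123), (42, 89), (46, 53), (50, 31), (54, 30), (58, 60)]
```

```bash
python3 - <<'E'
import cv2,numpy as np
a=[cv2.resize(cv2.imread(f"pics/{n}.png")[260:380,260:380],(400,400),interpolation=3) for n in("s2","s4")]
cv2.imwrite("pics/v.png",np.hstack(a))
E
```

```text
(no output)
```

View pics/v.png

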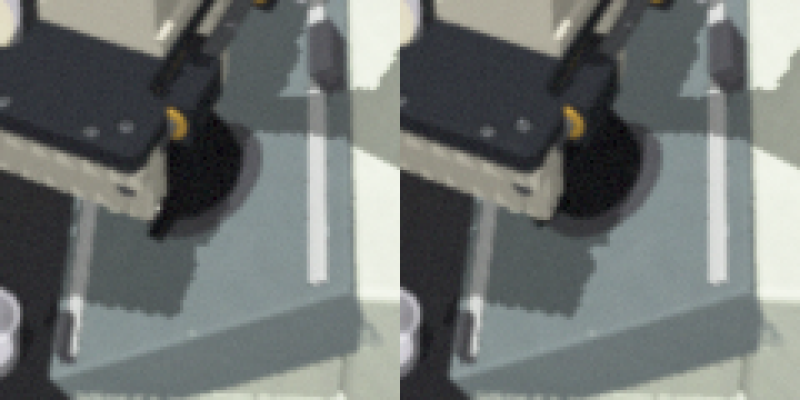

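In the left half (after stroke 1) the lug is visible at (158,230). In the right half it is mostly hidden by the finger at (540,222). I'll open, swing back and measure again.

carry_out:
  rows:
    - [0, 0, 0, 0]
    - [-1, 0, -1, 0]
    - [-1, 0, -1, 0]
    - [-1, 0, -1, 0]
    - [-1, 0, -1, 3]
    - [-1, 0, -1, 9]
    - [-1, 0, -1, 15]
    - [-1, 0, -1, 21]
    - [-1, 0, -1, 27]
    - [-1, 0, -1, 33]
    - [-1, 0, -1, 39]
    - [-1, 0, -1, 43]
    - [-1, 0, -1, 43]
    - [-1, 0, -1, 43]
  hand: 62

```text
time: 8.05
tool_pos: [555.3, 112.8, 100.0]
tcp_rot: [1.668, 1.565, 1.044]
contact_force: [-0.4, -0.2, 0.2]
grip_width: 61.9
```

```bash
python3 st.py s5
```

```text
phi 21.55134376273469 [ -4.13855996 -69.57935877  25.48632996] [555.28616113 112.79111723 100.00276189] [-0.3892409  -0.23786667  0.22088103] [-0.0175163  -0.04016891  0.0419284 ] 61.870331384372356
[(-110, 58), (-106, 60), (-102, 58), (-98, 59), (-94, 59), (-90, 60), (-86, 56), (-82, 56), (-78, 59), (-74, 62), (-70, 62), (-66, 60), (-62, 59), (-58, 60), (-54, 60), (-50, 59), (-46, 53), (-42, 42), (-38, 66), (-34, 117), (-30, 159), (-26, 174), (-22, 174), (-18, 175), (-14, 168), (-10, 164), (-6, 163), (-2, 161), (2, 165), (6, 166), (10, 168), (14, 167), (18, 150), (22, 73), (26, 41), (30, 44), (34, 48), (38, 56), (42, 57), (46, 61), (50, 60), (54, 59), (58, 59)]
```

carry_out:
  rows:
    - [0, 0, 15, 0]
    - [0, 0, 45, 0]
    - [0, 0, 75, 0]
    - [0, 0, 100, 0]
    - [15, -25, 110, 0]
    - [35, -55, 110, 0]
    - [50, -80, 110, 0]
    - [62, -95, 110, 0]
    - [65, -100, 110, 0]
    - [65, -100, 110, 0]

```text
time: 8.93
tool_pos: [620.5, 11.5, 209.5]
tcp_rot: [1.771, 1.565, 1.144]
contact_force: [-1.3, -1.2, -0.1]
grip_width: 62.2
```

```bash
python3 st.py s6; python3 - <<'E'
from h import *
t=capture("top")[:,:,::-1];cv2.imwrite("pics/t6.png",t);s=cv2.imread("pics/s6.png")
f=lambda i:cv2.convertScaleAbs(cv2.resize(i,(400,400),interpolation=3),alpha=1.4,beta=15)
cv2.imwrite("pics/v6.png",np.hstack([f(t[240:305,225:290]),f(s[275:345,280:350])]))
E
```

```text
phi 21.354867246906963 [ 50.40449194  50.89298758 120.37290482] [620.5493375   11.52736394 209.45087738] [-1.25510486 -1.21680669 -0.11615925] [-0.04100914  0.0111425   0.03314726] 62.177441444419365
[(-110, 92), (-106, 92), (-102, 93), (-98, 95), (-94, 92), (-90, 91), (-86, 93), (-82, 93), (-78, 95), (-74, 93), (-70, 92), (-66, 92), (-62, 90), (-58, 93), (-54, 94), (-50, 96), (-46, 82), (-42, 49), (-38, 36), (-34, 35), (-30, 34), (-26, 43), (-22, 67), (-18, 76), (-14, 81), (-10, 82), (-6, 81), (-2, 77), (2, 53), (6, 25), (10, 24), (14, 24), (18, 27), (22, 31), (26, 33), (30, 33), (34, 33), (38, 34), (42, 33), (46, 37), (50, 33), (54, 34), (58, 33)]
```

View pics/v6.png

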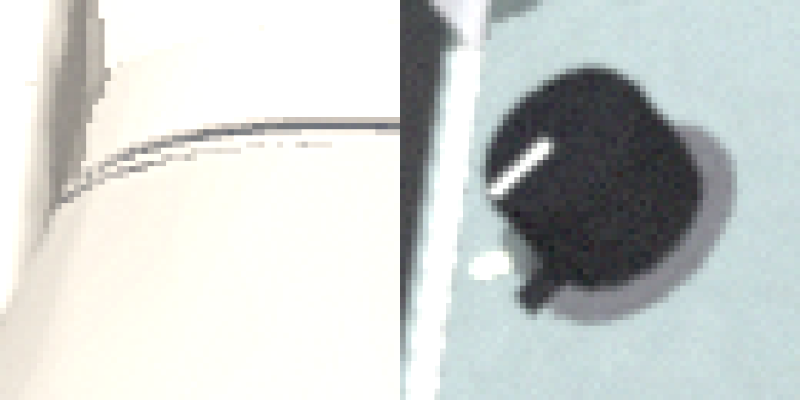

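Side view: the lug tip is at (530,302) and the white mark at (490,265), so the lug is about 33° short. The top view is blocked by the arm. I'll go back and grip slightly lower for another stroke.

carry_out:
  rows:
    - [-10, 15, 0, 0]
    - [-30, 44, 0, 1]
    - [-50, 73, 0, 2]
    - [-63, 92, 0, 3]
    - [-68, 99, 0, 3]
    - [-68, 99, -15, 3]
    - [-68, 99, -45, 3]
    - [-68, 99, -75, 3]
    - [-68, 99, -98, 3]
    - [-68, 99, -107, 3]
    - [-68, 99, -111, 3]
    - [-68, 99, -111, 3]
    - [-68, 99, -111, 3]
  hand: 62

```text
time: 10.12
tool_pos: [552.5, 112.7, 100.1]
tcp_rot: [1.564, 1.564, 0.992]
contact_force: [-0.5, -0.4, -0.3]
grip_width: 62.0
```

carry_out:
  rows:
    - [0, 0, 0, 0]
    - [0, 0, 0, 0]
    - [0, 0, 0, 0]
    - [0, 0, 0, 0]
    - [0, 0, 0, 0]
    - [0, 0, 0, 0]
    - [0, 0, 0, -2]
    - [0, 0, 0, -6]
    - [0, 0, 0, -11]
    - [0, 0, 0, -16]
    - [0, 0, 0, -21]
    - [0, 0, 0, -26]
    - [0, 0, 0, -31]
    - [0, 0, 0, -36]
    - [0, 0, 0, -40]
    - [0, 0, 0, -44]
    - [0, 0, 0, -45]
    - [0, 0, 0, -45]
  hand: 36

```text
time: 11.62
tool_pos: [553.6, 112.8, 101.4]
tcp_rot: [1.418, 1.561, 0.061]
contact_force: [0.5, 1.9, 8.3]
grip_width: 44.7
```

```bash
python3 st.py s7
```

```text
phi -20.441562220182078 [ -2.23536035 -70.44972701  25.99575563] [553.64329223 112.7706531  101.3955856 ] [0.48072727 1.91450302 8.3170549 ] [-0.86627101 -0.27246451  0.40355488] 44.672385780262914
[(-110, 57), (-106, 59), (-102, 62), (-98, 61), (-94, 60), (-90, 58), (-86, 61), (-82, 58), (-78, 59), (-74, 58), (-70, 59), (-66, 62), (-62, 58), (-58, 60), (-54, 60), (-50, 64), (-46, 76), (-42, 86), (-38, 115), (-34, 128), (-30, 143), (-26, 149), (-22, 152), (-18, 151), (-14, 149), (-10, 133), (-6, 95), (-2, 87), (2, 139), (6, 170), (10, 163), (14, 138), (18, 92), (22, 51), (26, 42), (30, 34), (34, 35), (38, 38), (42, 39), (46, 38), (50, 40), (54, 37), (58, 40)]
```

carry_out:
  rows:
    - [0, 0, 0, 0]
    - [0, 0, 0, 0]
    - [0, 0, 0, 0]
    - [0, 0, 0, 0]
    - [0, 0, 15, 0]
    - [0, 0, 45, 0]
    - [0, 0, 75, 0]
    - [0, 0, 100, 0]
    - [15, -25, 110, 10]
    - [35, -55, 110, 17]
    - [50, -80, 110, 24]
    - [62, -95, 110, 31]
    - [65, -100, 110, 38]
    - [65, -100, 110, 42]
    - [65, -100, 110, 42]
  hand: 62

```text
time: 12.92
tool_pos: [618.5, 12.0, 210.6]
tcp_rot: [1.554, 1.561, 0.933]
contact_force: [0.3, 0.3, -0.3]
grip_width: 62.1
```

```bash
python3 st.py s8; python3 - <<'E'
from h import *
s=cv2.imread("pics/s8.png")
f=lambda i:cv2.convertScaleAbs(cv2.resize(i,(500,500),interpolation=3),alpha=1.4,beta=15)
cv2.imwrite("pics/v8.png",f(s[275:345,280:350]))
E
```

```text
phi 21.743242653545877 [ 52.2318877   49.42258963 120.60599598] [618.52126332  11.97263828 210.5664813 ] [ 0.34188728  0.33459849 -0.28732391] [-0.0524443  -0.07148112 -0.03118894] 62.08962996457723
[(-110, 92), (-106, 93), (-102, 95), (-98, 92), (-94, 94), (-90, 92), (-86, 94), (-82, 93), (-78, 95), (-74, 95), (-70, 97), (-66, 95), (-62, 93), (-58, 93), (-54, 93), (-50, 96), (-46, 99), (-42, 96), (-38, 100), (-34, 108), (-30, 109), (-26, 95), (-22, 81), (-18, 80), (-14, 72), (-10, 46), (-6, 29), (-2, 25), (2, 21), (6, 19), (10, 21), (14, 26), (18, 26), (22, 27), (26, 32), (30, 35), (34, 32), (38, 35), (42, 29), (46, 31), (50, 34), (54, 32), (58, 32)]
```

View pics/v8.png

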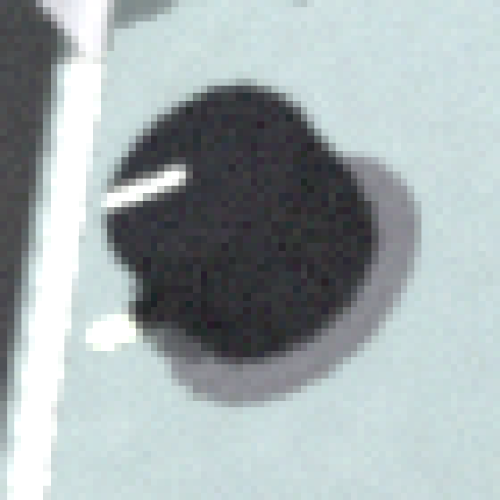

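The lug appears right beside the mark: lug at (150,308), mark at (110,332), light line from (184,175) to (106,203). I'll quantify it.

```bash
python3 - <<'E'
from h import *
P=np.load("P.npy")
pc=lambda x,y,n:panel(P,hit("side",(280+x/7.143-.5,275+y/7.143-.5),w(P,pp(0,0,n)),wn(P)))
a,b=pc(184,175,36),pc(106,203,36);print("line",a,b,np.degrees(np.arctan2(b[1]-a[1],a[0]-b[0])))
a,b=pc(133,326,3),pc(88,336,3);print("mark",a,b,np.degrees(np.arctan2(b[1]-a[1],a[0]-b[0])))
im=cv2.imread("pics/s8.png")
p=[proj("side",w(P,pp(-r,-70,n))) for r,n in((34,5),(36,3),(46,3),(0,36),(22,36))]
print([((q-[280,275]+.5)*7.143).round() for q in p])
# line by mask, in both earlier frames for comparison
for f in("side0","s6","s8"):
    i=cv2.imread(f"pics/{f}.png").astype(int).min(axis=2)[285:325,290:325]
    m=np.zeros_like(i,np.uint8)
    for y in range(40):
        for x in range(35):
            q=panel(P,hit("side",(x+290,y+285),w(P,pp(0,0,36)),wn(P)))
            m[y,x]=(i[y,x]>75) and np.hypot(q[0],q[1]+70)<20.5
    ys,xs=np.nonzero(m);pts=np.array([panel(P,hit("side",(x+290,y+285),w(P,pp(0,0,36)),wn(P)))[:2] for x,y in zip(xs,ys)])
    v=cv2.fitLine(pts.astype(np.float32),cv2.DIST_L2,0,.01,.01).ravel();g=pts.mean(0)-[0,-70]
    d=v[:2]*np.sign(v[:2]@g);print(f,len(pts),g,np.degrees(np.arctan2(d[1],-d[0])))
E
```

```text
line [ -5.87465392 -67.16721633  35.998416  ] [-24.21697865 -67.09632658  35.998416  ] 0.22143665586778538
mark [-38.58365895 -68.97718871   2.999868  ] [-49.85371331 -67.47427169   2.999868  ] 7.595857684019491
[array([146., 318.]), array([143., 326.]), array([102., 340.]), array([208., 177.]), array([114., 211.])]
side0 37 [-4.18792889 -8.8729679 ] -89.61770999174433
s6 37 [-11.79544519  -2.77966474] -36.352248328636456Traceback (most recent call last):
  File "<stdin>", line 15, in <module>
  File "h.py", line 16, in hit
    o,d=ray(n,uv);return o+d*(np.dot(p-o,nn)/np.dot(d,nn))
        ~~~^^^^^^
  File "h.py", line 12, in ray
    c=camera_info(n);T=np.array(c["pose"])
ValueError: time passes only in moves, steps and waits
```

```bash
python3 - <<'E'
from h import *
P=np.load("P.npy");c=camera_info("side");T=np.array(c["pose"]);K=np.array(c["camera_matrix"]);D=np.array(c["dist"])
def pan(uv,n):
    q=cv2.undistortPoints(np.array(uv,float)[:,None],K,D)[:,0];d=np.c_[q,np.ones(len(q))]@T[:3,:3].T;o=T[:3,3];nn=wn(P);p=w(P,pp(0,0,n))
    return np.array([panel(P,o+k*((p-o)@nn)/(k@nn))[:2] for k in d])
for f in("side0","s6","s8"):
    i=cv2.imread(f"pics/{f}.png").astype(int).min(axis=2)
    uv=np.array([(x,y) for y in range(285,320) for x in range(290,325)])
    q=pan(uv,36);wt=np.array([i[y,x] for x,y in uv])-60.
    k=(wt>0)&(np.hypot(q[:,0]+1,q[:,1]+67.5)<20);g=q[k];W=wt[k]
    m=np.average(g,0,W);l,V=np.linalg.eigh(np.cov(g.T,aweights=W));d=V[:,1];d*=np.sign(-d[0]) if f!="side0" else np.sign(-d[1])
    print(f,k.sum(),m,np.degrees(np.arctan2(d[1],-d[0])))
E
```

```text
side0 42 [ -4.1713954  -78.27629939] -88.1039424369917
s6 39 [-11.64536375 -72.63872878] -35.073741615930565
s8 35 [-13.33767973 -66.91238003] 0.2931897015589931
```

The line sits at 0.3° from the mark direction, so the dial is seated. Now the hood: close the fingers, align with the slide direction and go down beyond the hood's +y end.

carry_out:
  rows:
    - [5, -9, 0, -3]
    - [15, -27, 0, -8]
    - [25, -45, 0, -13]
    - [33, -58, 0, -18]
    - [36, -63, 0, -22]
    - [36, -63, 0, -22]
    - [36, -63, -15, -22]
    - [36, -63, -40, -22]
    - [36, -63, -65, -22]
    - [36, -63, -88, -22]
    - [36, -63, -103, -22]
    - [36, -63, -109, -22]
    - [36, -63, -111, -22]
    - [36, -63, -111, -22]
    - [36, -63, -111, -22]
  hand: 0

```text
time: 14.22
tool_pos: [655.1, -50.3, 101.1]
tcp_rot: [1.41, 1.559, 0.401]
contact_force: [0.5, 0.0, 0.7]
grip_width: 0.2
```

```bash
python3 st.py s9 | head -1; python3 - <<'E'
import cv2
cv2.imwrite("pics/v9.png",cv2.resize(cv2.imread("pics/s9.png")[150:400,220:470],(600,600),interpolation=3))
E
```

```text
phi -0.5394528298782291 [4.93677786e-02 1.21602551e+02 2.43928505e+01] [655.06341819 -50.34208347 101.14982302] [0.49938664 0.04704979 0.74734683] [-0.01354397 -0.00796302  0.00769772] 0.17913456205448966
```

View pics/v9.png

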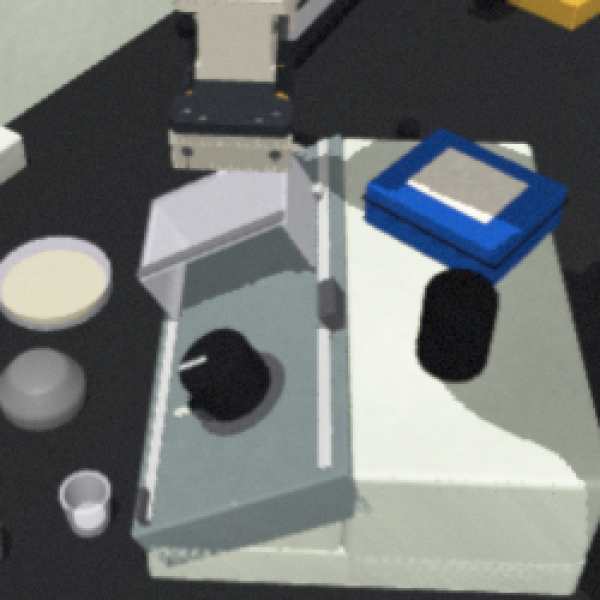

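The gripper is beyond the hood's end wall and nothing is touched; the light line points at the mark at (180,412). Next I push along the slide direction.

carry_out:
  rows:
    - [-2, 3, -1, 0]
    - [-5, 8, -1, 0]
    - [-8, 12, -1, 0]
    - [-11, 17, -1, 0]
    - [-14, 22, -1, 0]
    - [-18, 28, -1, 0]
    - [-21, 33, -1, 0]
    - [-24, 37, -1, 0]
    - [-28, 44, -1, 0]
    - [-31, 48, -1, 0]
    - [-35, 54, -1, 0]
    - [-38, 59, -1, 0]
    - [-41, 64, -1, 0]
    - [-45, 70, -1, 0]
    - [-48, 75, -1, 0]
    - [-51, 79, -1, 0]
    - [-53, 83, -1, 0]
    - [-55, 86, -1, 0]
    - [-57, 89, -1, 0]
    - [-58, 90, -1, 0]

```text
time: 15.93
tool_pos: [596.9, 40.0, 100.3]
tcp_rot: [1.407, 1.559, 0.397]
contact_force: [0.9, -1.5, 0.1]
grip_width: 0.5
```

```bash
python3 st.py s10|head -1
```

```text
phi -0.5368910127979234 [-0.27582685 14.19489346 23.55643281] [596.91960716  39.96694615 100.26284895] [ 0.89585525 -1.50794157  0.09695991] [-0.15517741 -0.23998642  0.03361918] 0.505038572921121
```

carry_out:
  rows:
    - [-1, 1.5, 0, 0]
    - [-2, 3, 0, 0]
    - [-3, 4.7, 0, 0]
    - [-4, 6.2, 0, 0]
    - [-5, 7.8, 0, 0]
    - [-6, 9.3, 0, 0]
    - [-7, 10.9, 0, 0]
    - [-8, 12.4, 0, 0]
    - [-9, 14, 0, 0]
    - [-10, 15.5, 0, 0]
    - [-11, 17, 0, 0]
    - [-12, 18.6, 0, 0]
    - [-12.5, 19.5, 0, 0]
    - [-13, 20.2, 0, 0]
    - [-13.5, 21, 0, 0]
    - [-13.5, 21, 0, 0]

```text
time: 17.32
tool_pos: [583.1, 61.4, 100.3]
tcp_rot: [1.443, 1.559, 0.434]
contact_force: [0.9, 0.1, -0.6]
grip_width: 0.4
```

```bash
python3 st.py s11|head -1
```

```text
phi -0.513243462024576 [ -0.24929349 -11.28004591  23.52748294] [583.1248078   61.38370242 100.25104453] [ 0.88567414  0.07553807 -0.58086923] [-9.60124748e-05 -2.00019690e-02 -1.68507990e-03] 0.3882531303890587
```

The force dropped to zero, which fits the hood having snapped ahead. I'll probe gently for the firm stop, then back off and rise.

carry_out:
  rows:
    - [-0.5, 0.8, 0, 0]
    - [-1, 1.5, 0, 0]
    - [-1.5, 2.3, 0, 0]
    - [-2, 3, 0, 0]
    - [-2.5, 3.8, 0, 0]
    - [-2.5, 3.8, 0, 0]

```text
time: 17.87
tool_pos: [582.6, 62.4, 100.5]
tcp_rot: [1.061, 1.556, 0.052]
contact_force: [6.1, -11.0, -2.9]
grip_width: 0.5
```

```bash
python3 st.py s12|head -1
```

```text
phi -0.5240178066216004 [ -0.19888755 -12.43188018  23.81368248] [582.58619788  62.40669428 100.52410831] [  6.08437387 -10.95411824  -2.91080944] [-1.64323744 -0.87455118  0.11030751] 0.5244587780780882
```

Firm stop felt: 12.5 N with only 1.2 mm of travel. Now I back off, rise and retreat to the side.

carry_out:
  rows:
    - [3, -5, 0, 0]
    - [9, -14, 0, 0]
    - [16, -25, 0, 0]
    - [22, -34, 0, 0]
    - [25, -39, 20, 0]
    - [25, -39, 50, 0]
    - [25, -39, 80, 0]
    - [25, -39, 105, 0]
    - [30, -60, 115, 0]
    - [30, -90, 115, 0]
    - [30, -120, 115, 0]
    - [30, -150, 115, 0]
    - [30, -180, 115, 0]
    - [30, -205, 115, 0]
    - [30, -220, 115, 0]
    - [30, -220, 115, 0]

```text
time: 19.25
tool_pos: [612.4, -161.3, 215.1]
tcp_rot: [1.038, 1.557, 0.025]
contact_force: [-0.6, 0.3, 0.1]
grip_width: 0.5
```

```bash
python3 st.py s13|head -1; python3 - <<'E'
from h import *
P=np.load("P.npy");t=capture("top")[:,:,::-1];s=cv2.imread("pics/s13.png")
for u,n in((54,46),(-54,46)): print([proj(v,w(P,pp(u,-30,n))).round(1) for v in("top","side")])
cv2.imwrite("pics/v13.png",np.hstack([cv2.resize(t[170:370,190:390],(400,400)),cv2.resize(s[200:400,250:450],(400,400))]))
E
```

```text
phi -0.7575993735168822 [140.02000505 191.91059539  75.20732666] [ 612.42378871 -161.26969996  215.14549382] [-0.57955021  0.30001223  0.12891281] [0.01203946 0.01810626 0.03733948] 0.5318183564042419
[array([295.3, 272.4]), array([339.6, 261.9])]
[array([265.9, 227.1]), array([276.4, 286.3])]
```

View pics/v13.png

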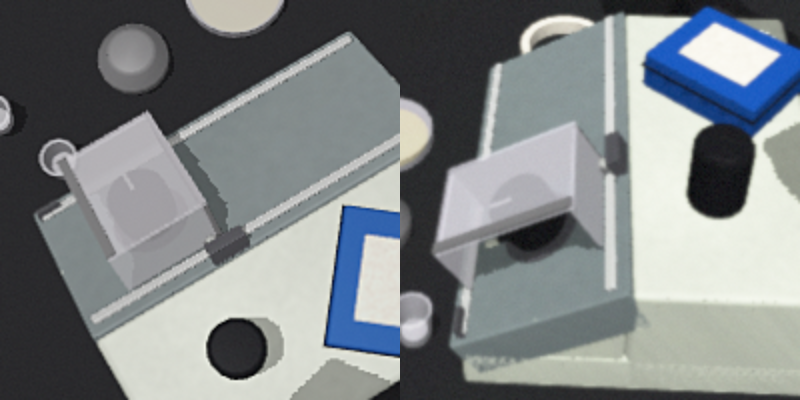

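The top (left) and side (right) views show the hood over the dial. Its +y end corners are at (207,207) and (150,112), against a shut prediction of (211,205) and (152,114). The dial's line still points downhill and the bystanders are in place. Handing in.

```bash
python3 -c "
from plant import *
print(close_job())"
```

```text
the job is handed in; nothing more can be done
None
```

The dial is set at its mark and the hood is pushed shut over it. The job is handed in, with about 19 s of the 64 s used.

- **Dial:** I turned it about 85° clockwise in three gripped strokes, then let go. The second stroke slipped and gave only about 17–19° instead of about 33°. With the gripper clear, the light line on the drum's end measured 0.3° from the mark direction, within the 2° click stop.
- **Hood:** I pushed it with closed fingers. The force fell to zero as the catch snapped, and a gentle probe then met a firm stop at 12.5 N. In the last pictures its end-wall corners lie within about 2 px of the shut position.
- **End state:** the dial's line still points at the mark through the hood. The bystanders in view looked unmoved, but I did not measure their positions, and the second cup, the bottle and most of the tape roll were outside the last crops. The arm is clear, with about 0 N on the tool.

One measurement disagreed. The mark rib itself read about 7.6° off by my hand-picked pixels. I put that down to its very short length in the picture and to a 2–3 mm camera offset that showed in both the line and the mark.

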